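Hang the tube basket in the ultrasonic bath

TASK

Take the tube basket by the black grip of its carrying yoke, lift it straight up out of the slotted parking stand and carry it to the ultrasonic bath; it starts to swing as it comes free, and from then on the basket must touch nothing and must not tip so far that tubes could fall out (about 30 degrees). Bring it to hang practically still above the middle of the bath, clear of it, for a good three seconds, then lower it gently until the yoke's bar lies on the bath's two brackets between their lips, let go and back off. Leave the other things on the bench alone.

Things in the scene. Friction and masses are not known exactly. Their poses are not given: they have to be found in the camera images.
- yoke: Loose carrying yoke: flat steel bar 240 x 30 x 12 mm (long along its x), upright black grip block on its middle, two legs down to the pivot pins of the basket. Origin: middle of the bar's underside, 140 mm above the bench when parked in the stand. Pivot line parallel to the yoke's x, 52 mm below the origin. z up. Yoke 0.22 kg; whole load about 0.84 kg.
- yoke_grip (a point): Centre of the grip block, 55 mm above the yoke's origin. The block is 50 mm long (yoke x), 24 mm thick (yoke y) and 55 mm high (25 to 80 mm above the bar's underside); grip it from above across the 24 mm, closing along the yoke's y.
- basket (a joint): Swing angle (rad) about the pivot pins: 0 = hanging level, positive = floor towards yoke +y. Nearly frictionless (decays in about 60 s). Period about 1.1 s: pivot acceleration a along yoke +y gives angular acceleration -(9.81*angle + a)/0.30 (0.26 to 0.35 with the tubes' hidden filling). Parked about +0.28, held aside by the stand's fence; 10 mm of lift frees it suddenly.
- basket_floor (a point): Middle of the underside of the steel wire basket, 55 mm below the pivot line (107 mm below the yoke's origin when level); z axis square to the floor. Basket 112 mm (yoke x) by 160 mm (yoke y), walls 34 mm high, 0.20 kg; six capped tubes of 27 mm diameter in it, three at each end, tops 47 mm above the pivot line, together about 0.42 kg.
- stand: Fixed parking stand, base 290 x 190 mm; two aluminium uprights 216 mm apart along its x, each with a slot open at the top, 42 mm wide, bottom 140 mm and cheek tops 174 mm above the bench: raise the yoke 45 mm or more before moving sideways. Low fence on the -y side, 22 mm high, 64 mm from the middle. Origin: base's underside, on the bench; the parked yoke is over it with the same axes.
- bath: Fixed ultrasonic bath: white-cased open steel tank, 206 x 244 mm outside, 170 (x) by 208 mm (y) inside, empty, rim 85 mm and inner floor 6 mm above the bench. Two aluminium brackets 216 mm apart along its x just outside the tank, 24 x 84 mm, flat tops 130 mm above the bench between two lips 10 mm high and 56 mm apart along y. Origin: centre of underside, on the bench.
- bath_seat (a point): Point midway between the two bracket tops, 130 mm above the bench, over the middle of the tank; x axis along the line through both brackets. The yoke's origin belongs here, bar along this x; the basket then hangs free, 17 mm over the tank floor.

How it is judged:
On the way, in this order (a step that is already met when the one before it is completed fails the run):
1. the basket is lifted out of the stand and hangs free (height (world z) of yoke above 0.18 m and contact force between basket and anything else below 0.1 N), for 0.2 s.
2. the basket hangs practically still above the middle of the bath for three seconds (horizontal distance between basket_floor and bath_seat below 0.03 m and value of joint basket between -0.06 and 0.06 rad and angle between basket_floor's own z axis and vertical below 0.1 rad and height (world z) of yoke above 0.215 m and linear speed of yoke below 0.08 m/s), for 2.5 s.
At the end, for the whole second after the job is handed in: The yoke's bar lies released on both brackets of the bath (origin within 20 mm sideways and 6 mm in height of the seat, within 0.2 rad of the bracket line, level within 0.06 rad), at rest, with the basket hanging free in the tank within 0.12 rad of level (x of yoke in the frame of bath_seat between -0.02 and 0.02 m and y of yoke in the frame of bath_seat between -0.02 and 0.02 m and z of yoke in the frame of bath_seat between -0.006 and 0.006 m and angle between the x axis of yoke and the x axis of bath_seat, either way round below 0.2 rad and angle between yoke's own z axis and vertical below 0.06 rad and value of joint basket between -0.12 and 0.12 rad and linear speed of yoke below 0.02 m/s and contact force between basket and anything else below 0.1 N); the robot touches nothing.
It fails at once if the basket touches something after it came free of the stand (contact force between basket and anything else above 0.5 N and (height (world z) of yoke above 0.157 m or horizontal distance between yoke and stand above 0.05 m)).
It fails at once if the basket tips far enough to lose tubes (angle between basket_floor's own z axis and vertical above 0.55 rad).
It fails at once if the yoke is slammed or pressed hard onto the bath (contact force between yoke and bath above 45 N).
It fails at once if another thing on the bench is disturbed (distance of any of reagent_bottle, small_jar, beaker, marker, petri_dish, tip_box, sample_tube from where it was at the start of the episode above 0.03 m).
It also fails if it takes over 64 s, if anything falls off the work surface, if the arm or the gripper's body presses on something with over 40 N, if the wrist force passes 120 N, or if a joint passes its speed limit or range.

ROBOT

A 7-joint arm with a two-finger parallel gripper is mounted at the origin on the work surface. World frame = base frame: x ahead of the robot, y to its left, z up, the work surface at z = 0. Lengths are in m, angles in rad, forces in N, time in s.
With the tool pointing down it reaches from about 0.425 to 0.925 m from the base axis. Payload 6.8 kg.
Tool frame: the origin (TCP) lies on the front face of the gripper's body, between the roots of the fingers; the fingertips stand 73 mm ahead of it and the grasp point (between the pads) lies 54 mm ahead of it (env.nose_length is the distance from the TCP to the fingertips, in m); z points along the fingers, y is the line along which they close (so a half turn about z gives the same grasp; the last joint's range is limited). The gripper opens to 85 mm and grips with 20 to 120 N. Pads are 22 mm wide; open, the fingers measure 114 mm over their backs; the gripper's body (76 mm by 85 mm) begins 54 mm behind the grasp point. The pads swing forward as they close: fully open they stand 13 mm farther back than shut.
Start: joints at [-1.434, 0.477, 0.022, 1.555, -0.011, 1.109, -0.083], TCP at [0.164, 0.655, 0.304] pointing down, gripper open.
Joint ranges: [-2.96, 2.96], [-0.34, 2.1], [-1.41, 1.46], [0.24, 2.44], [-1.37, 4.51], [0.17, 1.92], [-2.96, 2.96]. Speed limits (rad/s): [2.39, 2.39, 3.14, 3.14, 3.14, 3.14, 3.14].

INTERFACE

Orientations are given as a unit quaternion [w, x, y, z].
In Python, from cell import env, kin, camera, calibration, job gives the robot as it stands. The module is installed in compiled form; this text tells all that it offers. Calls block until the motion is done:
- env.reach(position, orientation): joint-space move of the TCP to a pose.
- env.movel(position, velocity=0.15, rot=None, stop_force=None): straight line of the TCP; rot=None keeps the orientation; velocity is the mean speed in m/s. With stop_force (N) it stops when the force on the tool has changed by that much, and returns True; else False.
- env.goto_joints(angles): joint-space move.
- env.grip(opening, f_grip=None): finger opening in m; f_grip is the grip in N (None keeps the last); returns when the fingers have stopped.
- env.dwell(seconds).
- kin.inverse_kinematics(position, orientation): joint angles nearest the present ones, or None.
- env.get_state(): the state.
- camera(name): name is "scene" or "top"; returns (picture, depth): 480x640x3 uint8, blue, green, red; 480x640 float32, m along the optical axis (not along the pixel's ray), 0 where there is no reading.
- calibration(name): a dict with "fx", "fy", "cx", "cy" (pixels), "rvec" (rotation vector, rad) and "tvec" (3), from world to camera coordinates, as OpenCV has them. Camera axes: x right, y down, z forward; pixel columns grow to the right and rows downward; lengths in m; the calibration is good to about 2 mm. A picture is of the moment at which its call begins. calibration takes no time and is no camera call.
A pose or a line that the arm cannot do raises env.PlanningError and nothing moves.
- job.job_done(): hands the job in; it is judged then, once.
The state is a dict: "time": time; "qpos": joint angles; "joint_velocities": joint speeds; "joint_torque": joint torques, N m; "tcp_pos": TCP position; "orientation": TCP orientation; "force": force on the tool from outside, world axes, zero at the start; "torque": the same for the moment, N m; "opening": finger opening in m; "gripper_force": force on a finger pad.
Only numpy, scipy, OpenCV 4.12 (cv2) and the standard library are available. Lean on these libraries where they do the work, as an engineer would, in place of code of your own. Each camera call takes 0.05 s, during which the arm holds its last target. There are 200 camera calls.

## Working session

There is one attempt and no reset: what is moved stays moved. The work goes in short steps, each a Python script; the robot and the scene stay as the last script left them, time stands still between calls to the robot, and variables do not carry over. Pictures are saved under pics/ and viewed, at most 10 in all, crops included, and the job is handed in when it is done.

```bash
mkdir -p pics
python3 - <<'E'
from cell import env,kin,camera,calibration,job
import cv2,numpy as np
for n in("top","scene"):
    p,d=camera(n); cv2.imwrite(f"pics/{n}0.png",p); np.save(f"{n}0.npy",d)
    c=calibration(n); print(n,c); R=cv2.Rodrigues(np.array(c["rvec"],float))[0]; print("cam pos",-R.T@np.array(c["tvec"]).ravel())
s=env.get_state(); print(s["time"],s["orientation"],s["opening"],env.nose_length)
E
```

```text
top {'fx': 557.9448517831022, 'fy': 557.9448517831022, 'cx': 325.4475517122428, 'cy': 245.53146240372388, 'rvec': array([ 2.19140125, -2.13279142,  0.13528133]), 'tvec': array([-0.01181867,  0.56077205,  1.0154087 ])}
cam pos [0.43572494 0.00737999 1.07505773]
scene {'fx': 487.2703635016129, 'fy': 487.2703635016129, 'cx': 316.82780033416196, 'cy': 239.571835515731, 'rvec': array([ 1.04190654,  2.36584056, -1.10133131]), 'tvec': array([ 0.37966631, -0.1538705 ,  1.14710202])}
cam pos [0.9700556  0.38563076 0.62765176]
0.1 [-3.79862823e-05  1.22067189e-01  9.92521494e-01 -8.26414739e-04] 0.08489271058724061 0.0726
```

View pics/top0.png

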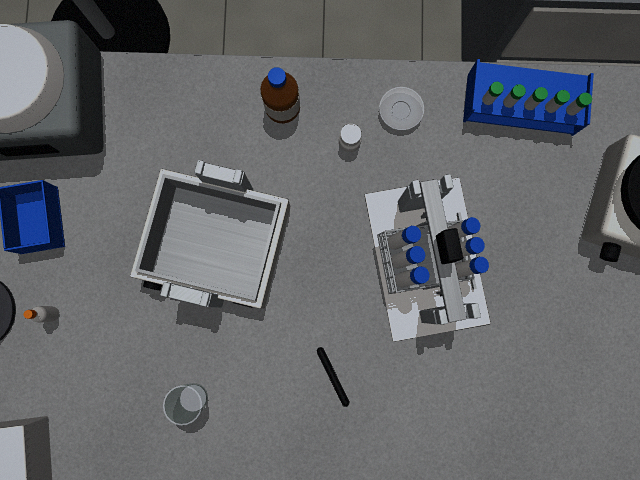

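View pics/scene0.png

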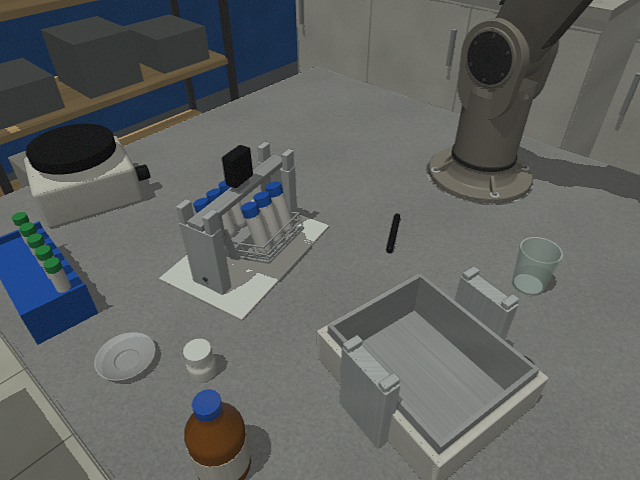

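The top view shows the stand and basket on the right, with the black grip at about (450,245) and the bar running from (432,182) to (460,320). The bath is on the left with brackets at about (220,173) and (186,294). The basket floor is displaced towards the left of the image. Next I'll measure the poses using height masks.

```bash
cat > geo.py <<'E'
import cv2,numpy as np
from cell import calibration
def cloud(n,d):
    c=calibration(n);R=cv2.Rodrigues(np.array(c["rvec"],float))[0];t=np.array(c["tvec"]).ravel()
    v,u=np.mgrid[0:480,0:640]
    P=np.stack([(u-c["cx"])/c["fx"]*d,(v-c["cy"])/c["fy"]*d,d],-1)
    return (P-t)@R
def rect(P,m):
    k,l,s,_=cv2.connectedComponentsWithStats(m.astype(np.uint8))
    for i in range(1,k):
        if s[i,4]<40: continue
        q=P[l==i]; r=cv2.minAreaRect((q[:,:2]*1000).astype(np.float32))
        print("px",s[i,:2]+s[i,2:4]//2,"n",s[i,4],"mean",q.mean(0).round(4),"rect",np.round(r[0],1),np.round(r[1],1),round(r[2],1))
E
python3 - <<'E'
from geo import *
d=np.load("top0.npy");P=cloud("top",d);z=P[...,2];img=cv2.imread("pics/top0.png")
v,u=np.mgrid[0:480,0:640]
st=(u>360)&(u<500)&(v>160)&(v<350); ba=(u>110)&(u<310)&(v>140)&(v<320)
for nm,m in [("grip",st&(z>.205)&(z<.235)),("bar+",st&(z>.145)&(z<.16)),("cheek",st&(z>.163)&(z<.19)),
 ("brack",ba&(z>.122)&(z<.15)),("lips",ba&(z>.1355)&(z<.15)),("rim",ba&(z>.078)&(z<.092)),("bathall",ba&(z>.07)),("bench",(u>300)&(u<360)&(v>200)&(v<340)),("base",st&(z>.004)&(z<.014))]:
    print(nm);rect(P,m)
d=np.load("scene0.npy");P=cloud("scene",d);z=P[...,2];v,u=np.mgrid[0:480,0:640]
print("scene");st=(u>160)&(u<330)&(v>130)&(v<330);ba=(u>310)&(u<550)&(v>260)
for nm,m in [("grip",st&(z>.212)&(z<.235)),("brack",ba&(z>.125)&(z<.145))]: print(nm);rect(P,m)
E
```

```text
grip
px [452 245] n 554 mean [ 0.5453 -0.1908  0.2186] rect [ 546.  -192.2] [49.9 25.1] 12.0
bar+
px [443 250] n 2194 mean [ 0.543  -0.191   0.1517] rect [ 546.1 -191.7] [239.9  31.1] 11.8
px [412 234] n 227 mean [ 0.5708 -0.1409  0.1494] rect [ 570.7 -141. ] [27.1 27.8] 2.6
px [416 254] n 228 mean [ 0.5365 -0.1475  0.1495] rect [ 536.9 -147.5] [27.4 28.9] 6.3
px [421 275] n 232 mean [ 0.5024 -0.1547  0.1494] rect [ 502.4 -155.6] [28.1 28.3] 38.3
cheek
px [448 182] n 124 mean [ 0.6564 -0.1953  0.1727] rect [ 657.  -195.7] [24.1 12.3] 8.8
px [416 188] n 120 mean [ 0.6452 -0.1429  0.1728] rect [ 645.9 -143.5] [24.3 12.3] 13.7
px [442 249] n 96 mean [ 0.5424 -0.1812  0.1789] rect [ 542.6 -181.6] [49.4  8.3] 21.3
px [475 311] n 132 mean [ 0.4459 -0.2392  0.1728] rect [ 445.9 -239.9] [23.8 12.2] 12.8
px [442 317] n 130 mean [ 0.4348 -0.1866  0.1725] rect [ 435.  -187.6] [23.8 12.7] 12.4
brack
px [219 173] n 714 mean [0.6704 0.1906 0.1324] rect [671.5 190.7] [83.4 25.1] 78.2
px [186 294] n 724 mean [0.4604 0.2358 0.1326] rect [460.2 235.7] [82.2 24. ] 77.7
lips
px [199 167] n 100 mean [0.6
[... 419 characters left out ...]
.66   0.1853 0.0849] rect [659.8 191. ] [83.3 16.6] 89.3
bathall
px [209 234] n 5115 mean [0.5694 0.209  0.0999] rect [555.1 161.2] [350.4 240.3] 78.1
bench
px [330 270] n 8201 mean [ 0.5179 -0.0067  0.0045] rect [519.8  -7.4] [268.  113.9] 1.7
base
px [455 200] n 610 mean [ 0.6555 -0.2462  0.0066] rect [ 661.5 -242.9] [85.  44.4] 9.8
px [427 264] n 4383 mean [ 0.5116 -0.1696  0.0065] rect [ 545.7 -190. ] [289.6 193.5] 11.9
scene
grip
px [236 155] n 339 mean [ 0.5492 -0.1886  0.2192] rect [ 546.4 -192.1] [50.5 24.5] 11.5
brack
px [489 290] n 1002 mean [0.4642 0.2384 0.1329] rect [461.7 237. ] [83.6 26.4] 78.0
px [370 366] n 1402 mean [0.6743 0.1935 0.1332] rect [672.4 191.4] [83.6 24.6] 77.9
```

```bash
cat > h.py <<'E'
from cell import env,kin,camera,calibration,job
import numpy as np
Y0=np.array([.546,-.192]); S=np.array([.5662,.2137]); A0=np.deg2rad(11.9); A1=np.deg2rad(-12.0)
def q(a): f=(np.pi+a)/2; return [0,np.cos(f),np.sin(f),0]   # tool y along yoke y, pointing down
def ydir(a): return np.array([-np.sin(a),np.cos(a)])
def tcp(xy,zy): return [xy[0],xy[1],zy+.109]   # yoke origin -> tcp
T=lambda: env.get_state()["time"]
def log(dur,dt=.03):
    r=[]
    t0=T()
    while T()-t0<dur:
        s=env.get_state(); r.append([s["time"],*s["force"],*s["torque"]]); env.dwell(dt)
    return np.array(r)
E
python3 - <<'E'
from h import *
for xy,z,a in [(Y0,.14,A0),(Y0,.3,A0),((Y0+S)/2,.3,0),(S,.3,A1),(S,.13,A1)]:
    print(np.round(kin.inverse_kinematics(tcp(xy,z),q(a)),2))
p=env.get_state()["tcp_pos"]; t=T()
env.movel([p[0],p[1],.40],velocity=.2); print("lift .096@.2",T()-t);t=T()
env.reach(tcp(Y0,.29),q(A0)); print("reach",T()-t);t=T()
d=ydir(A0)*.04; x=tcp(Y0,.29)
env.movel([x[0]+d[0],x[1]+d[1],x[2]],velocity=.15);print(".04@.15",T()-t, env.get_state()["joint_velocities"].__abs__().max() if 1 else 0);t=T()
env.movel(tcp(Y0,.25),velocity=.15)
l=log(.3); print(l[:,0]-l[0,0],l[:,1:].mean(0).round(3),l[:,1:].std(0).round(3)); t=T()
env.movel(tcp(Y0,.143),velocity=.08);print("down",T()-t)
s=env.get_state();print(s["tcp_pos"],s["force"],s["time"])
E
```

```text
[-0.45  0.53  0.94  1.89 -0.52  0.98  2.5 ]
[-0.66  0.47  1.27  1.71 -0.46  1.31  2.48]
[-0.7   0.22  0.69  1.74 -0.15  1.23  1.59]
[-0.73  0.29  0.34  1.61 -0.1   1.26  0.99]
[-0.69  0.44  0.3   1.81 -0.16  0.92  1.04]
lift .096@.2 0.6333
reach 3.25
.04@.15 0.4167000000000005 0.02832105408658736
[0.     0.0333 0.0667 0.1    0.1333 0.1667 0.2    0.2333 0.2667 0.3   ] [-0.063 -0.173 -0.005  0.004 -0.02  -0.007] [0.425 0.351 0.43  0.038 0.031 0.019]
down 1.4916999999999998
[ 0.54622586 -0.19215598  0.25246256] [-0.37959258  0.33956835 -0.11498   ] 6.75
```

```bash
cat >> h.py <<'E'
def fit(l,a,show=True):
    """fit torque about yoke x: c + Re(A e^{-iw(t-t0)}); returns w, complex amp (Nm) at t_end"""
    from scipy.optimize import least_squares
    xd=np.array([np.cos(a),np.sin(a)]); y=l[:,4:6]@xd; t=l[:,0]-l[-1,0]
    M=lambda w: np.c_[np.ones_like(t),np.cos(w*t),np.sin(w*t)]
    ws=np.linspace(5.0,6.4,71)
    res=[np.linalg.norm(y-M(w)@np.linalg.lstsq(M(w),y,rcond=None)[0]) for w in ws]
    w=ws[int(np.argmin(res))]; c=np.linalg.lstsq(M(w),y,rcond=None)[0]
    if show: print("w",w,"c",c.round(4),"amp",np.hypot(c[1],c[2]).round(4),"rms",(min(res)/len(t)**.5).round(4),"force y amp",(np.c_[M(w)[:,1:]].T@(l[:,1:3]@ydir(a))*2/len(t)).round(3))
    return w,c
E
python3 - <<'E'
from h import *
print(env.grip(.02,f_grip=90)); s=env.get_state();print(s["opening"],s["gripper_force"],s["time"])
x=s["tcp_pos"]
env.movel([x[0],x[1],x[2]+.165],velocity=.13)
l=log(2.4,.008); np.save("l1.npy",l); print(len(l),T()); fit(l,A0)
import cv2
t=T();p,d=camera("top");print("pic at",t);cv2.imwrite("pics/top1.png",p);np.save("top1.npy",d)
t=T();p,d=camera("scene");cv2.imwrite("pics/scene1.png",p)
print(env.get_state()["opening"],env.get_state()["tcp_pos"])
E
```

```text
False
0.02288365697908894 89.06448125839233 7.3417
288 11.1667
w 6.08 c [-0.0017 -0.024  -0.0029] amp 0.0242 rms 0.0267 force y amp [-0.117 -0.059]
pic at 11.1667
0.023310840857371156 [ 0.54612637 -0.19230079  0.41727373]
```

View pics/scene1.png

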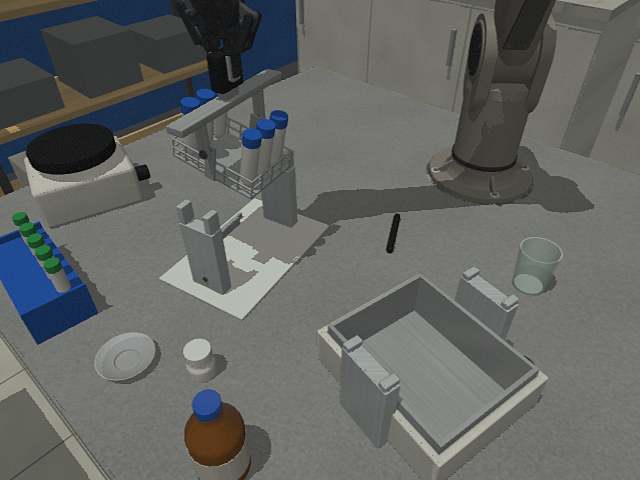

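The scene view shows the basket hanging free above the stand, with blue caps at about (190,103) and (265,128). The torque signal is weaker than I expected, so I'll measure the swing angle from the caps with the camera.

```bash
cat >> h.py <<'E'
import cv2
from geo import cloud
def angle(n,p,d,xy,a,zlo=.15):
    """swing angle from tops of blue caps either side of the bar: slope of cap heights along yoke y"""
    P=cloud(n,d); b,g,r=[p[...,i].astype(int) for i in range(3)]
    m=(b>90)&(b>1.6*r)&(b>1.25*g)&(P[...,2]>zlo)&(d>0)&(np.hypot(P[...,0]-xy[0],P[...,1]-xy[1])<.16)
    Q=P[m]; v=(Q[:,:2]-xy)@ydir(a); u=(Q[:,:2]-xy)@np.array([np.cos(a),np.sin(a)]); o=[]
    for s in (1,-1):
        k=s*v>.01
        if k.sum()<15: return None
        o.append([np.median(v[k]),np.percentile(Q[k,2],95)])
    return np.arctan2(o[0][1]-o[1][1],o[0][0]-o[1][0])
E
python3 - <<'E'
from h import *
for n,f in(("top","top0"),("scene","scene0")):
    print(f,angle(n,cv2.imread(f"pics/{f}.png"),np.load(f+".npy"),Y0,A0,.08))
print(angle("top",cv2.imread("pics/top1.png"),np.load("top1.npy"),Y0,A0))
l=np.load("l1.npy"); 
for i in range(1,7): 
    y=l[:,i]-l[:,i].mean(); F=np.abs(np.fft.rfft(y,4096))*2/len(y); f=np.fft.rfftfreq(4096,np.mean(np.diff(l[:,0]))); k=F[f<3].argmax(); print(i,round(f[k],2),round(F[k],3),round(y.std(),3))
t0=T();L=[]
for i in range(24):
    t=T();n="top" if i%2 else "scene";p,d=camera(n);L.append([t,i%2,angle(n,p,d,Y0,A0) or np.nan])
np.save("a1.npy",L);L=np.array(L);print(L.round(3).tolist())
E
```

```text
top0 0.27923863665882764
scene0 0.27015153402316405
None
1 2.55 0.095 0.476
2 0.88 0.145 0.523
3 0.32 0.088 0.494
4 1.0 0.023 0.032
5 0.85 0.007 0.031
6 1.9 0.004 0.031
[[11.267, 0.0, -0.186], [11.317, 1.0, nan], [11.367, 0.0, -0.095], [11.417, 1.0, nan], [11.467, 0.0, 0.026], [11.517, 1.0, nan], [11.567, 0.0, 0.13], [11.617, 1.0, nan], [11.667, 0.0, -0.03], [11.717, 1.0, nan], [11.767, 0.0, -0.032], [11.817, 1.0, nan], [11.867, 0.0, 0.104], [11.917, 1.0, nan], [11.967, 0.0, -0.008], [12.017, 1.0, nan], [12.067, 0.0, -0.123], [12.117, 1.0, nan], [12.167, 0.0, -0.196], [12.217, 1.0, nan], [12.267, 0.0, -0.198], [12.317, 1.0, nan], [12.367, 0.0, -0.134], [12.417, 1.0, nan]]
```

```bash
cat >> h.py <<'E'
def near(p,d,xy,zy,a):
    """polar angle about the pivot of the +y row of caps (scene camera)"""
    P=cloud("scene",d); b,g,r=[p[...,i].astype(int) for i in range(3)]
    zp=zy-.052
    v=(P[...,:2]-xy)@ydir(a); u=(P[...,:2]-xy)@np.array([np.cos(a),np.sin(a)]); h=P[...,2]-zp
    m=(b>90)&(b>1.6*r)&(b>1.25*g)&(d>0)&(abs(u)<.07)&(v>.012)&(v<.12)&(h>-.03)&(h<.1)
    if m.sum()<30: return np.nan
    m=cv2.erode(m.astype(np.uint8),np.ones((3,3)))>0
    k,lab,st,_=cv2.connectedComponentsWithStats(m.astype(np.uint8))
    return np.median(np.arctan2(h[m],v[m]))-.65
def measure(k,a,w=6.08,free=True):
    s=env.get_state(); xy=np.array(s["tcp_pos"][:2]); zy=s["tcp_pos"][2]-.109; L=[]
    for i in range(k):
        t=T();p,d=camera("scene");L.append([t,near(p,d,xy,zy,a)])
    L=np.array(L);L=L[~np.isnan(L[:,1])];t=L[:,0];y=L[:,1]
    M=lambda w:np.c_[np.ones_like(t),np.cos(w*t),np.sin(w*t)]
    f=lambda w:(lambda c:np.linalg.norm(y-M(w)@c))(np.linalg.lstsq(M(w),y,rcond=None)[0])
    if free: w=min(np.linspace(5.2,6.4,61),key=f)
    c=np.linalg.lstsq(M(w),y,rcond=None)[0]
    ph=c[1]-1j*c[2]   # theta=Re(ph e^{iwt})
    print("w",round(w,3),"mean",c[0].round(3),"amp",abs(ph).round(4),"rms",(f(w)/len(t)**.5).round(4),"n",len(t),"t",T())
    return w,ph,L
def kick(ph,w,a,Tm=.35,gain=1.,lag=.03,maxd=.06):
    """one step of the pivot, centred on the next swing peak, that takes the swing away"""
    A=abs(ph); d=min(A*9.81/w**2/.9*gain,maxd); now=T()
    k=0
    while True:
        tp=(k*np.pi-np.angle(ph))/w; s=1 if k%2==0 else -1
        if tp>now+Tm/2+lag+.01 and (s>0 or SIGN==0): break
        k+=1
    env.dwell(tp-Tm/2-lag-now)
    x=np.array(env.get_state()["tcp_pos"]); e=ydir(a)*d*s
    env.movel([x[0]+e[0],x[1]+e[1],x[2]],velocity=d/Tm); print("kick",round(s*d,4),"at",tp,"end",T())
    return tp,s*d
SIGN=0
E
python3 - <<'E'
from h import *
import h
print("ref parked(.275):",near(cv2.imread("pics/scene0.png"),np.load("scene0.npy"),Y0,.14,A0))
w,ph,L=measure(24,A0); print(L[:,1].round(3).tolist())
np.save("m1.npy",[w,ph])
E
```

```text
ref parked(.275): 0.2369131350617747
w 6.04 mean -0.043 amp 0.1668 rms 0.0044 n 24 t 13.6667
[-0.061, -0.017, 0.032, 0.072, 0.1, 0.116, 0.113, 0.12, 0.084, 0.048, 0.007, -0.05, -0.092, -0.139, -0.181, -0.208, -0.213, -0.206, -0.183, -0.146, -0.102, -0.055, -0.007, 0.041]
```

Run:
```python
from h import *
import h
h.SIGN=1
w,ph=np.load("m1.npy");w=w.real
tp,d=kick(ph,w,A0)
w2,p2,L=measure(18,A0,w=w,free=False)
E0=lambda p:p*np.exp(1j*w*tp)
dl=E0(p2)-E0(ph); print("at peak before",E0(ph).round(4),"after",E0(p2).round(4),"change",dl.round(4),"ideal",-d*w*w/9.81,"phase(s)",np.angle(-dl)/w)
np.save("m2.npy",[w,p2])
```

```text
kick 0.0498 at 14.831382715008846 end 15.125
w 6.04 mean -0.033 amp 0.0257 rms 0.0048 n 18 t 16.025
at peak before (0.1668-0j) after (0.0036-0.0254j) change (-0.1632-0.0254j) ideal -0.18536089002545758 phase(s) 0.0255778461723715
```

Run:
```python
from h import *
env.movel([S[0],S[1],.3725],velocity=.08,rot=q(A1)); print("arrived",T(),env.get_state()["tcp_pos"])
w,ph,L=measure(24,A1,w=6.04,free=False); print(L[:,1].round(3).tolist())
np.save("m3.npy",[w,ph])
p,d=camera("top");cv2.imwrite("pics/top3.png",p);np.save("top3.npy",d)
P=cloud("top",d);z=P[...,2]
from geo import rect
rect(P,(z>.262)&(z<.282)&(P[...,1]>.1)&(P[...,1]<.33)&(P[...,0]>.4)&(P[...,0]<.72))
```

```text
arrived 20.6917 [0.56619059 0.21356824 0.37253408]
w 6.04 mean -0.043 amp 0.0344 rms 0.0016 n 24 t 21.8917
[-0.072, -0.073, -0.077, -0.073, -0.07, -0.063, -0.054, -0.038, -0.031, -0.021, -0.012, -0.009, -0.008, -0.011, -0.014, -0.021, -0.031, -0.042, -0.053, -0.059, -0.07, -0.072, -0.078, -0.077]
px [197 173] n 1293 mean [0.6377 0.1974 0.2717] rect [635.4 199.7] [31.6 97.6] 77.8
px [171 263] n 1558 mean [0.4978 0.227  0.2716] rect [504.5 227.4] [ 31.2 114.9] 77.8
```

View pics/top3.png

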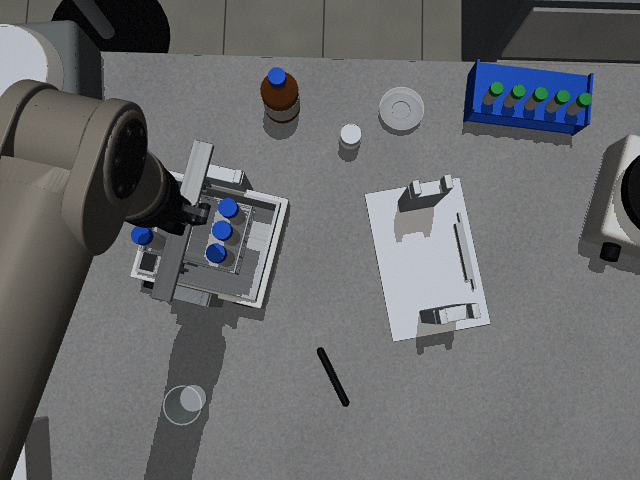

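The top view shows the basket over the bath, with the bar running from (203,145) to (165,298) on the bracket line. The residual swing is 0.034 rad. I'll apply one small kick and then hold.

Run:
```python
from h import *
w,ph=np.load("m3.npy");w=w.real
kick(ph,w,A1,Tm=.3,lag=.005)
w,ph,L=measure(22,A1,w=6.04,free=False)
env.dwell(2.4)
w,ph,L=measure(12,A1,w=6.04,free=False)
print(env.get_state()["tcp_pos"],T())
if abs(ph)<.035:
    env.movel([S[0],S[1],.2485],velocity=.035)
    print("stopped",env.movel([S[0],S[1],.2385],velocity=.01,stop_force=4)); s=env.get_state();print(s["tcp_pos"],s["force"],s["time"])
    w,ph,L=measure(20,A1,w=6.04,free=False)
    p,d=camera("scene");cv2.imwrite("pics/scene4.png",p)
```

```text
kick 0.0103 at 22.33229014236169 end 22.625
w 6.04 mean -0.037 amp 0.0044 rms 0.0028 n 22 t 23.725
w 6.04 mean -0.041 amp 0.0037 rms 0.001 n 12 t 26.725
[0.56835366 0.22371198 0.37249511] 26.725
stopped True
[0.56613714 0.21369323 0.24227383] [-0.80302941  0.34954308  6.95771824] 31.0917
w 6.04 mean -0.032 amp 0.0045 rms 0.0013 n 20 t 32.0917
```

View pics/scene4.png

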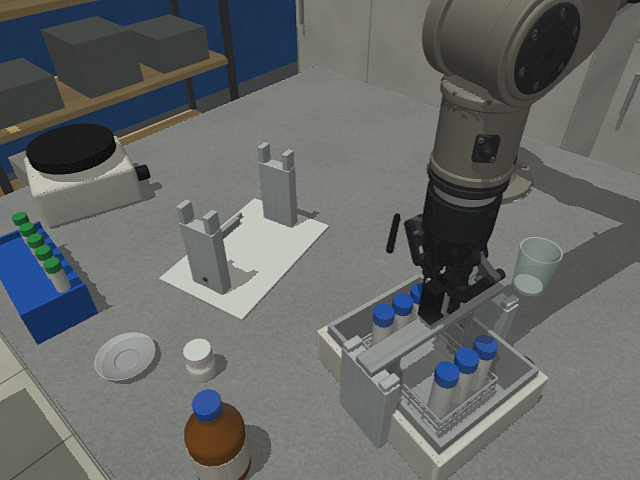

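The scene view shows the bar on both brackets, with the near bracket at (370,365), and the basket hanging level in the tank. I'll release and back off.

Run:
```python
from h import *
env.grip(.05);env.grip(.085); x=env.get_state()["tcp_pos"]
env.movel([x[0],x[1],.40],velocity=.08)
s=env.get_state();print(s["opening"],s["force"],s["time"])
L=[]
for i in range(22):
    t=T();p,d=camera("scene");L.append(near(p,d,S,.13,A1))
print("angle",(np.array(L)+.041).round(3).tolist())
cv2.imwrite("pics/scene5.png",p)
p,d=camera("top");P=cloud("top",d);z=P[...,2]
from geo import rect
for n,pp,dd in(("top",p,d),("scene",*camera("scene"))):
    P=cloud(n,dd);z=P[...,2];r=np.hypot(P[...,0]-S[0],P[...,1]-S[1])
    print(n);rect(P,(z>.2)&(z<.22)&(r<.05));rect(P,(z>.136)&(z<.15)&(r<.15))
```

```text
0.08492907617879115 [ 1.02960914 -0.71942322  0.03138711] 35.1083
angle [0.045, 0.046, 0.05, 0.047, 0.046, 0.044, 0.048, 0.043, 0.041, 0.042, 0.039, 0.037, 0.041, 0.04, 0.039, 0.042, 0.041, 0.041, 0.043, 0.045, 0.05, 0.046]
top
px [191 232] n 297 mean [0.5547 0.2159 0.2092] rect [555.7 216.4] [24.7 30.1] 78.8
px [199 167] n 98 mean [0.6781 0.2244 0.1396] rect [678.5 224.5] [12.3 24.2] 76.6
px [215 185] n 704 mean [0.6492 0.1954 0.1418] rect [647.1 197. ] [30.9 73.7] 78.3
px [238 176] n 100 mean [0.6639 0.158  0.1397] rect [664.1 158.2] [11.9 23.6] 75.7
px [193 265] n 1154 mean [0.5003 0.2267 0.1416] rect [513.  225.4] [ 31.1 132.5] 78.1
px [165 289] n 102 mean [0.4676 0.2696 0.1396] rect [467.5 269.6] [12.4 23.5] 76.2
px [205 299] n 107 mean [0.4533 0.2031 0.1398] rect [453.5 203.6] [12.4 23.6] 76.5
scene
px [443 286] n 780 mean [0.57   0.2158 0.2091] rect [566.1 214.5] [24.3 51.2] 77.3
px [470 272] n 123 mean [0.4555 0.204  0.1399] rect [453.8 203.5] [12.4 24.5] 76.9
px [430 325] n 3190 mean [0.5823 0.2136 0.1424] rect [566.4 214.4] [ 31.2 240. ] 78.1
px [510 301] n 146 mean [0.4699 0.2702 0.1398] rect [467.6 269.6] [12.8 26.2] 78.2
px [352 343] n 175 mean [0.6658 0.1587 0.1402] rect [665.3 157.8] [12.8 23.7] 80.1
px [389 382] n 217 mean [0.6802 0.2248 0.14  ] rect [679.2 224.3] [12.4 24.9] 79.0
```

View pics/scene5.png

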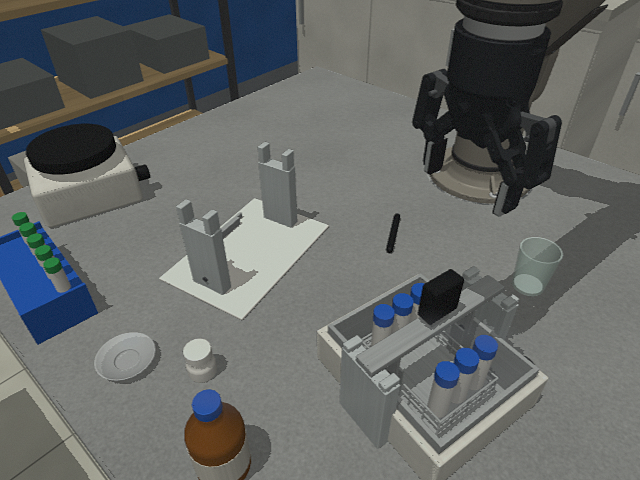

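The yoke lies released on both brackets, within 1 mm of the seat, and the basket hangs nearly level in the tank. The gripper is well clear at (480,140), so I'm handing the job in.

```bash
python3 -c "
from cell import job
print(job.job_done())"
```

```text
the job is handed in; nothing more can be done
None
```

The basket is in the bath and the job is handed in: the yoke lies released on both brackets within about 1 mm of the seat, the basket hangs nearly still and close to level, and the arm is clear, at about 36 s of the 64 s allowed; the hand-in call returned no verdict.

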